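Nest three steel parts cups on the cabinet hook

TASK

Put away the three square steel parts cups by hanging them upright on the leaning hook so that they nest: the wide one first, then the middle one inside it, then the narrow one inside that. Press each cup fully home with a firm, steady push of about 15 N (never more than 25 N) before you let go of it and fetch the next. Leave the anvil, the mallet and the binding posts where they are.

Things in the scene. Friction and masses are not known exactly. Their poses are not given: they have to be found in the camera images.
- prong: the hook's prong: round steel bar 11 mm thick. Origin: centre of its seat, a stiff round rubber pad (30 mm across) at its root, where the first cup's underside comes to rest, about 115 mm above the shelf. z runs along the prong to its tip, leaning 20 degrees (0.35 rad) from vertical to -x; y is level, across the hook. Once a cup is home the pad gives only 1 mm per 20 N. Cups may turn about it
- prong_tip (a point): tip of the prong, 70 mm from the seat along the prong's z; the bar is straight for 50 mm, then a cone that narrows over 20 mm to 3 mm across
- leaf_mid (a point): middle of a thin sprung leaf along the prong's robot side (-x), from 4 to 56 mm above the seat, standing up to 5.5 mm proud of the bar and pressed out with 1 to 4 N. It rubs in each cup's hole with up to some 4 N of drag, so a cup may hang part-way unless it is pushed
- hook: the hook's stand, bolted to the shelf: base plate 120 mm (x) by 90 mm (y), 12 mm thick, with a bent bar up to the prong's seat, which lies 30 mm to -x of the origin and 115 mm up. Origin: centre of the underside; the prong leans to -x
- wide_mid (a point): open square cup of plain steel, 64 x 64 mm outside, 26 mm high, walls 3 mm, floor 5 mm thick with a 16 mm square hole in its middle, about 150 g; stands loose on the shelf. Point: the cup's centre, 13 mm above its underside; z up to the mouth, x and y square to its sides. The widest and lowest cup
- middle_mid (a point): open square cup of plain steel, 48 x 48 mm outside, 48 mm high, walls 3 mm, floor 5 mm thick with a 16 mm square hole in its middle, about 140 g; stands loose on the shelf. Point: the cup's centre, 24 mm above its underside; z up to the mouth, x and y square to its sides. Fits into the wide cup with 5 mm to spare on each side and then stands 27 mm above its rim
- narrow_mid (a point): open square cup of plain steel, 32 x 32 mm outside, 70 mm high, walls 3 mm, floor 5 mm thick with a 16 mm square hole in its middle, about 120 g; stands loose on the shelf. Point: the cup's centre, 35 mm above its underside; z up to the mouth, x and y square to its sides. The narrowest and tallest cup; fits into the middle cup with 5 mm to spare on each side and then stands 27 mm above its rim
- anvil_mid (a point): centre of a loose square steel bench anvil, 60 x 60 x 32 mm (bystander)
- post1_mid (a point): centre of a small loose brass binding post standing upright, 22 mm across, 34 mm high (bystander)
- post2_mid (a point): centre of a second such brass binding post (bystander)
- mallet_mid (a point): a nylon-faced mallet lying on the shelf, about 200 mm long, head 84 mm wide, 34 mm thick; the point is on its handle 30 mm from the head's centre, x along the handle (bystander)

How it is judged:
By the outcome, as a careful person would: the job done as asked, in the order asked, and still so for the second after the job is handed in, with the robot touching nothing.
It also fails if it takes over 72 s, if anything falls off the work surface, if the arm or the gripper's body presses on something with over 40 N, if the wrist force passes 120 N, or if a joint passes its speed limit or range.

ROBOT

A 7-joint arm with a two-finger parallel gripper is mounted at the origin on the work surface. World frame = base frame: x ahead of the robot, y to its left, z up, the work surface at z = 0. Lengths are in m, angles in rad, forces in N, time in s.
With the tool pointing down it reaches from about 0.4 to 0.85 m from the base axis. Payload 4.5 kg.
Tool frame: the origin (TCP) lies between the finger pads; the fingertips stand 19 mm ahead of it and the grasp point (between the pads) is the TCP (r.tips_ahead is the distance from the TCP to the fingertips, in m); z points along the fingers, y is the line along which they close (so a half turn about z gives the same grasp; the last joint's range is limited). The gripper opens to 88 mm and grips with 3 to 60 N. Pads are 18 mm wide; open, the fingers measure 123 mm over their backs; the gripper's body (75 mm by 187 mm) begins 45 mm behind the grasp point.
Start: joints at [-1.307, 0.689, -0.195, 1.565, 0.157, 0.902, -0.215], TCP at [0.142, 0.609, 0.258] pointing down, gripper open.
Joint ranges: [-3.01, 3.01], [-0.46, 2.08], [-1.47, 1.51], [0.13, 2.56], [-1, 4.14], [0.04, 2.09], [-2.66, 2.66]. Speed limits (rad/s): [2.57, 2.57, 3.14, 3.14, 3.14, 3.14, 3.14].

INTERFACE

Orientations are given as a unit quaternion [x, y, z, w].
In Python, from plant import r, cams, models gives the robot as it stands. The module is installed in compiled form; this text tells all that it offers.
- The arm moves only by the tool jog_arm, never from a script. Its arguments are lists of equal length, an entry for each row: "turn": the turn, a rotation vector about the tool's x, y, z in rad, a list of three; "translation": the shift along the tool's x, y, z in m, a list of three; "grip": the closure, from 0 (fully open) to 1 (shut). In form: {"turn": [[ax, ay, az], ...], "translation": [[tx, ty, tz], ...], "grip": [grip, ...]}. A call has 1 to 20 rows; each row is the pose to reach, as a shift and turn from the pose commanded when the call began, along the tool's axes at that moment; what a row does not reach only later rows make up. A row lasts 1/8 s, in which the tool goes at most 62.5 mm and 10.7 degrees, less where a joint would pass 70% of its speed; a pose out of reach is approached as far as the arm can. A call with a gripper value outside its range is refused whole. The fingers move at their own pace and stop on an object; "force" is the grip in N (left out, the last holds). Time passes only in rows, so rows that repeat a pose let the fingers close. It gives the time, the measured TCP pose, the force, the opening and the grip force at its end, in the units of the state.
- r.get_state(): the state, without advancing time (a new reading comes with each control period).
- cams.snapshot(name): name is "scene" or "top" or "wrist"; returns the picture (384x512x3 uint8, red, green, blue); there is no depth.
- cams.camera_params(name): a dict with "fx", "fy", "cx", "cy" (pixels), "eye" and "orientation" of the camera in the world. Camera axes: x right, y up, looking along -z (the intrinsics and any distortion apply to the point x, -y, -z); pixel columns grow to the right and rows downward; lengths in m; the calibration is good to about 2 mm. The wrist camera is an equidistant fisheye: a pixel r from the principal point sees the ray r / f radians off the axis. A picture is of the moment at which its call begins: read the wrist's pose just before it. camera_params takes no time and is no camera call; for the wrist camera it gives the pose at the moment of the call.
- r.finish_job(): hands the job in; it is judged then, once.
Trained networks look in the newest picture that a camera, given by its name, has taken for a name from the list of things; names that differ only in an ending like _2 or _b are one class to them, and where a whole thing is asked for, a point or a joint stands for the part that bears it (a point fixed in the world has none). Each returns a list of dicts, best first, with "p" (0 to 1); they miss things now and then, are a little off and sometimes report something else, mostly with a low value. They report only what shows in the picture. A call takes as long as a camera call.
- models.find_in(camera, name): "position" ([x, y, z] in m, in world coordinates, good to about 4 mm: the middle of the surface that is visible of it).
- models.masks_of(camera, name): "pixels" (384x512 bool, what is visible of it).
- models.place_of(camera, name): "position" ([x, y, z] in m, in world coordinates, good to about 4 mm: a listed point, or the origin of a listed thing).
The state is a dict: "clock": time; "q": joint angles; "qd": joint speeds; "joint_torque": joint torques, N m; "tool_pos": TCP position; "eef_rot": TCP orientation; "contact_force": force on the tool from outside, world axes, zero at the start; "moment": the same for the moment, N m; "opening": opening from 0.0 (shut) to 1.0 (fully open); "finger_force": force on a finger pad.
Only numpy, scipy, OpenCV 4.12 (cv2) and the standard library are available. Lean on these libraries where they do the work, as an engineer would, in place of code of your own. Each camera call takes 0.05 s, during which the arm holds its last target. There are 200 camera calls.

## Working session

There is one attempt and no reset: what is moved stays moved. The work goes in short steps, Python scripts to look and compute and a tool call to move; the robot and the scene stay as the last step left them, time stands still between calls to the robot, and variables do not carry over. Pictures are saved under pics/ and viewed, at most 10 in all, crops included, and the job is handed in when it is done.

Besides the shell and the picture viewer there is one more tool, called after "Call:" as name(argument=value, ...), one argument or row to a line, values as JSON. jog_arm: Moves the arm, as the interface text tells. Its arguments: {"type":"object","properties":{"turn":{"type":"array"},"translation":{"type":"array"},"grip":{"type":"array"},"force":{"type":"number"}},"required":["turn","translation","grip"]}

```bash
mkdir -p pics; cat > a.py <<'E'
from plant import r,cams,models
import cv2,numpy as np
from scipy.spatial.transform import Rotation as R
s=r.get_state();print(s['clock'],s['tool_pos'],s['eef_rot'],s['opening'])
for c in ['scene','top']:
    im=cams.snapshot(c);cv2.imwrite(f'pics/{c}0.png',im[:,:,::-1]);np.save(f'{c}0.npy',im)
    p=cams.camera_params(c);print(c,{k:np.round(v,4) for k,v in p.items()})
    for n in ['prong','prong_tip','leaf_mid','hook','wide_mid','middle_mid','narrow_mid','anvil_mid','post1_mid','mallet_mid']:
        print(n,[(np.round(d['position'],3).tolist(),round(d['p'],2)) for d in models.place_of(c,n)[:3]])
im=np.hstack([cv2.imread('pics/scene0.png'),cv2.imread('pics/top0.png')])
print(r.get_state()['clock'])
E
python3 a.py
```

```text
0.0 [0.1422696  0.60798892 0.25692669] [ 1.14610997e-01  9.93410042e-01 -8.98115168e-04 -3.84729468e-05] 1.0051357666057859
scene {'fx': np.float64(476.7917), 'fy': np.float64(476.7917), 'cx': np.float64(257.605), 'cy': np.float64(187.7778), 'eye': array([1.0301, 0.5531, 0.7707]), 'orientation': array([0.1404, 0.3944, 0.8593, 0.2938])}
prong [([0.546, 0.056, 0.116], 0.76), ([0.571, 0.067, 0.001], 0.58)]
prong_tip [([0.517, 0.047, 0.185], 0.61)]
leaf_mid [([0.571, 0.069, 0.001], 0.51)]
hook [([0.571, 0.065, 0.002], 0.97)]
wide_mid [([0.588, 0.268, 0.015], 0.83)]
middle_mid [([0.474, 0.227, 0.025], 0.97)]
narrow_mid [([0.444, -0.253, 0.033], 0.94)]
anvil_mid [([0.625, -0.327, 0.015], 0.92), ([0.521, 0.045, 0.184], 0.53)]
post1_mid [([0.727, 0.1, 0.014], 0.54)]
mallet_mid [([0.75, 0.168, 0.019], 0.74), ([0.755, -0.02, 0.017], 0.65)]
top {'fx': np.float64(490.4989), 'fy': np.float64(490.4989), 'cx': np.float64(258.8585), 'cy': np.float64(192.493), 'eye': array([ 3.3360e-01, -5.0000e-04,  1.3975e+00]), 'orientation': array([ 0.072 , -0.0716, -0.6937,  0.7131])}
prong [([0.54, 0.053, 0.113], 0.65)]
prong_tip [([0.52, 0.053, 0.176], 0.44), ([0.749, 0.167, 0.016], 0.25)]
leaf_mid []
hook [([0.57, 0.061, -0.0], 0.72)]
wide_mid [([0.586, 0.276, 0.016], 0.9)]
middle_mid [([0.473, 0.227, 0.023], 0.59)]
narrow_mid [([0.446, -0.248, 0.036], 0.66)]
anvil_mid [([0.619, -0.324, 0.018], 0.67)]
post1_mid [([0.727, 0.101, 0.017], 0.42)]
mallet_mid [([0.758, -0.018, 0.018], 0.96)]
1.1
```

View pics/top0.png

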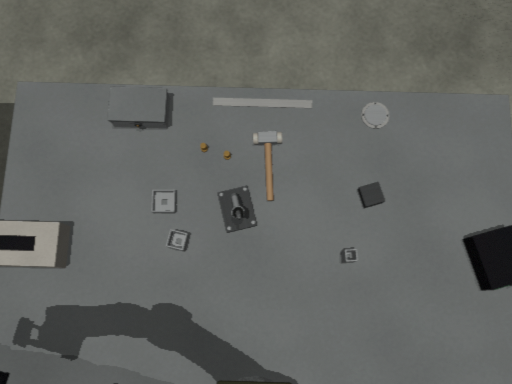

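View pics/scene0.png

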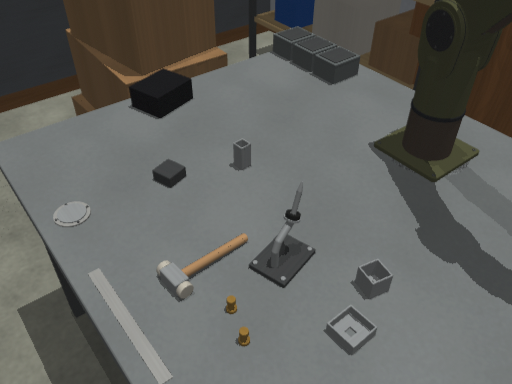

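The top view shows the wide cup at (164,202), the middle cup at (178,240), the narrow cup at (351,256) and the hook at (238,209). The scene view shows the leaning prong with its tip at (300,187). I'll fit poses to the masks next.

```bash
cat > lib.py <<'E'
from plant import r,cams,models
import cv2,numpy as np
from scipy.spatial.transform import Rotation as R
from scipy.optimize import minimize
def proj(p,P,fish):
    c=R.from_quat(p['orientation']).inv().apply(np.atleast_2d(P)-p['eye'])*[1,-1,-1]
    if fish:
        rr=np.hypot(c[:,0],c[:,1]);k=np.arctan2(rr,c[:,2])/np.maximum(rr,1e-9)
        return np.c_[p['cx']+p['fx']*k*c[:,0],p['cy']+p['fy']*k*c[:,1]]
    return np.c_[p['cx']+p['fx']*c[:,0]/c[:,2],p['cy']+p['fy']*c[:,1]/c[:,2]]
def box(x,y,yaw,lx,ly,z0,z1,n=5):
    t=np.linspace(-.5,.5,n);P=[]
    for z in (z0,z1):
        for a in t:
            for b in (-.5,.5): P+=[[a*lx,b*ly,z],[b*lx,a*ly,z]]
    return R.from_euler('z',yaw).apply(P)+[x,y,0]
def render(p,parts,fish):
    m=np.zeros((384*4,512*4),np.uint8)
    for P in parts:
        cv2.fillConvexPoly(m,cv2.convexHull(((proj(p,P,fish)+.5)*64).round().astype(np.int32)),255,shift=4)
    return cv2.resize(m,(512,384),interpolation=cv2.INTER_AREA)/255.
def fit(views,shape,x0,dof=3):
    """views: (params,mask,fish); shape(v)->list of hull point sets"""
    def cost(v): return sum(np.abs(render(p,shape(v),f)-m).sum()/m.sum() for p,m,f in views)
    best=None
    for dy in np.radians([0,30,60]) if dof==3 else [0]:
        v0=np.array(x0,float);v0[2]+=dy
        q=minimize(cost,v0,method='Nelder-Mead',options=dict(initial_simplex=np.vstack([v0]+[v0+d for d in np.diag([.004,.004,.15])]),xatol=1e-4,fatol=1e-4))
        if best is None or q.fun<best.fun: best=q
    return best.x,best.fun/len(views)
CUP=dict(wide=(.064,.026),middle=(.048,.048),narrow=(.032,.070))
def cupshape(n):
    w,h=CUP[n];return lambda v:[box(v[0],v[1],v[2],w,w,0,h)]
def look(c):
    p=cams.camera_params(c);im=cams.snapshot(c);return p,im
def mask(c,n,near=None):
    L=models.masks_of(c,n)
    return (L[0]['pixels'].astype(float),L[0]['p']) if L else (None,0)
def pose(yaw,tilt=0):
    """tool rotation: pointing down, tool y along world dir yaw(+90), then leaned"""
    return None
def delta(pos,Rt):
    s=r.get_state();R0=R.from_quat(s['eef_rot'])
    print('t',round(s['clock'],2),'pos',np.round(s['tool_pos'],4),'F',np.round(s['contact_force'],1),'open',round(s['opening']*88,1),'ff',np.round(s['finger_force'],1))
    print(' trans',np.round(R0.inv().apply(np.array(pos)-s['tool_pos']),4).tolist(),'turn',np.round((R0.inv()*Rt).as_rotvec(),4).tolist())
def down(yaw_y):
    """tool z down, tool y along angle yaw_y in the plane"""
    y=np.array([np.cos(yaw_y),np.sin(yaw_y),0]);z=np.array([0,0,-1.]);return R.from_matrix(np.c_[np.cross(y,z),y,z])
E
cat > b.py <<'E'
from lib import *
G=dict(wide=(.587,.272,0),middle=(.474,.227,0),narrow=(.445,-.25,0))
V={c:look(c)[0] for c in ['scene','top']}
for n,g in G.items():
    vs=[]
    for c in V:
        m,p=mask(c,n+'_mid')
        if m is not None: vs.append((V[c],m,False)); 
        v,f=fit(vs[-1:],cupshape(n),g);print(n,c,p,np.round(v,4),round(f,3))
    v,f=fit(vs,cupshape(n),g);print(n,'both',np.round(v,4),round(f,3))
hm,p=mask('scene','hook');print(p,hm.sum());cv2.imwrite('pics/hm.png',hm*255)
pm,p=mask('scene','prong');print(p,pm.sum())
# base plate: dark plate only, fit low edges
hk=lambda v:[box(v[0],v[1],v[2],.12,.09,0,.012)]
ht,p=mask('top','hook');print(p,ht.sum())
for nm,c,m in (('scene','scene',hm),('top','top',ht)):
    k=np.ones((9,9),np.uint8);mo=cv2.morphologyEx(m,cv2.MORPH_OPEN,k)
    v,f=fit([(V[c],mo,False)],hk,(.57,.063,0));print('hook',nm,np.round(v,4),round(f,3))
print(R.from_quat(cams.camera_params('wrist')['orientation']).as_matrix().round(3).tolist(),cams.camera_params('wrist'),r.get_state()['clock'])
E
python3 b.py
```

```text
wide scene 0.86 [0.5869 0.2723 0.0581] 0.062
wide top 0.8 [0.5868 0.2783 1.5813] 0.166
wide both [0.5868 0.276  0.0629] 0.179
middle scene 0.82 [ 0.4743  0.2242 -0.2428] 0.05
middle top 0.8 [0.475  0.2298 1.2986] 0.251
middle both [0.4753 0.2278 1.3021] 0.195
narrow scene 0.63 [ 0.4426 -0.2546  0.0487] 0.072
narrow top 0.78 [ 0.4436 -0.2473  0.0351] 0.108
narrow both [ 0.4436 -0.2488  1.6049] 0.162
0.74 2410.0
0.73 314.0
0.68 1354.0
hook scene [0.5696 0.061  0.2595] 0.148
hook top [0.5719 0.0678 0.2618] 0.041
[[0.228, -0.924, -0.306], [0.974, 0.216, 0.072], [-0.0, -0.314, 0.949]] {'fx': 297.3186396354542, 'fy': 297.3186396354542, 'cx': 256.26593540061873, 'cy': 191.8955674842924, 'eye': array([0.06195173, 0.62821883, 0.38451356]), 'orientation': array([-0.12477518, -0.09882904,  0.61340126,  0.77356504])} 1.65[ WARN:0@13.067] global loadsave.cpp:1063 imwrite_ Unsupported depth image for selected encoder is fallbacked to CV_8U.
```

```bash
python3 -c "
from lib import *
delta([.55,.245,.25],down(1.63))"
```

```text
t 1.65 pos [0.1423 0.6086 0.2577] F [ 0.4  0.1 -0.3] open 87.9 ff 0.0
 trans [-0.4798, -0.2612, 0.0077] turn [0.0001, 0.0, -0.289]
```

Call:
jog_arm(
  turn=[
    [0,0,-0.289],
    [0,0,-0.289],
    [0,0,-0.289],
    [0,0,-0.289],
    [0,0,-0.289],
    [0,0,-0.289],
    [0,0,-0.289],
    [0,0,-0.289],
    [0,0,-0.289],
    [0,0,-0.289],
    [0,0,-0.289],
    [0,0,-0.289],
  ],
  translation=[
    [-0.48,-0.261,0.008],
    [-0.48,-0.261,0.008],
    [-0.48,-0.261,0.008],
    [-0.48,-0.261,0.008],
    [-0.48,-0.261,0.008],
    [-0.48,-0.261,0.008],
    [-0.48,-0.261,0.008],
    [-0.48,-0.261,0.008],
    [-0.48,-0.261,0.008],
    [-0.48,-0.261,0.008],
    [-0.48,-0.261,0.008],
    [-0.48,-0.261,0.008],
  ],
  grip=[0,0,0,0,0,0,0,0,0,0,0,0],
)

```text
clock: 3.15
tool_pos: [0.5491, 0.2469, 0.2499]
eef_rot: [-0.031, 1.0, 0.001, -0.0]
contact_force: [0.4, -0.2, -0.5]
opening: 0.998
finger_force: 0.0
```

```bash
cat > c.py <<'E'
from lib import *
p,im=look('wrist');cv2.imwrite('pics/w1.png',im[:,:,::-1])
s=r.get_state();print(s['clock'],np.round(s['tool_pos'],4),np.round(s['q'],2))
for n,g in dict(wide=(.587,.274,.06),middle=(.475,.227,-.26)).items():
    m,pr=mask('wrist',n+'_mid')
    if m is None: print(n,'none');continue
    v,f=fit([(p,m,True)],cupshape(n),g);print(n,pr,np.round(v,4),round(f,3))
    ring=proj(p,box(*v,*([CUP[n][0]]*2),0,CUP[n][1]),True)
for n in ['prong','prong_tip','hook','leaf_mid']:
    print(n,[(np.round(d['position'],3).tolist(),round(d['p'],2)) for d in models.place_of('wrist',n)[:3]])
E
python3 c.py
```

```text
3.2 [0.5492 0.2467 0.2499] [-0.31  0.68 -0.34  1.64  0.27  0.87  0.88]
wide 0.61 [0.5854 0.2753 0.0251] 0.083
middle 0.69 [ 0.4736  0.2267 -0.1957] 0.122
prong [([0.543, 0.055, 0.115], 0.68)]
prong_tip [([0.521, 0.049, 0.181], 0.78)]
hook [([0.572, 0.067, -0.001], 0.58)]
leaf_mid [([0.532, 0.051, 0.131], 0.58)]
```

View pics/w1.png

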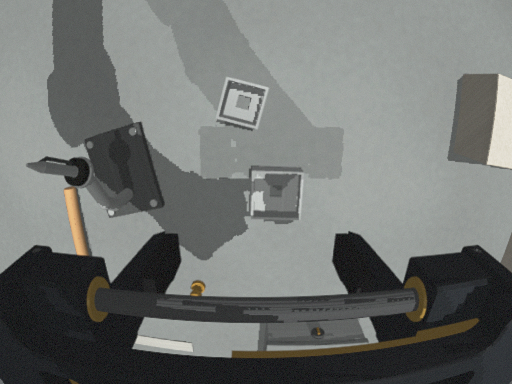

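The wrist view shows the wide cup at (277,193), the middle cup at (243,103), and the hook plate with the prong pointing up-left to about (30,165). All views agree to about 3 mm, so I'll fit the hook and compute the wide-cup grasp.

```bash
cat >> lib.py <<'E'
L=np.radians(20)
def hookgeo(v):
    Q=R.from_euler('z',v[2]);seat=Q.apply([-.03,0,.115])+[v[0],v[1],0];ax=Q.apply([-np.sin(L),0,np.cos(L)])
    return seat,ax,Q
def prongshape(v):
    seat,ax,Q=hookgeo(v);e1=Q.apply([0,1,0]);e2=np.cross(ax,e1);a=np.linspace(0,2*np.pi,16)[:,None]
    ring=lambda h,d:seat+ax*h+d/2*(np.cos(a)*e1+np.sin(a)*e2)
    return [np.vstack([ring(0,.011),ring(.05,.011)]),np.vstack([ring(.05,.011),ring(.07,.003)])]
E
cat > d.py <<'E'
from lib import *
p=cams.camera_params('wrist')
m,pr=mask('wrist','hook');m2,pr2=mask('wrist','prong')
hk=lambda v:[box(v[0],v[1],v[2],.12,.09,0,.012)]
mo=cv2.morphologyEx(m,cv2.MORPH_OPEN,np.ones((21,21),np.uint8))
print(pr,m.sum(),mo.sum(),fit([(p,mo,True)],hk,(.571,.064,.26),2))
print(pr2,m2.sum())
v=np.array([.571,.0645,.26]);s,a,Q=hookgeo(v);print('seat',s,'tip',s+.07*a,proj(p,[s,s+.07*a],True))
ys,xs=np.nonzero(m2);print('prong px',xs.min(),ys[xs.argmin()],xs.max(),ys[xs.argmax()])
print('fit',fit([(p,m2,True)],prongshape,v,2))
cv2.imwrite('pics/m.png',np.hstack([m,m2])*255)
delta([.586,.2753,.032],down(1.606))
E
python3 d.py
```

```text
0.64 6627.0 5845.0 (array([0.57191372, 0.06020193, 0.20563233]), np.float64(0.19582683372750295))Traceback (most recent call last):
  File "d.py", line 7, in <module>
    print(pr2,m2.sum())
              ^^^^^^
AttributeError: 'NoneType' object has no attribute 'sum'
```

Call:
jog_arm(
  turn=[
    [0,0,0.026],
    [0,0,0.026],
    [0,0,0.026],
    [0,0,0.026],
    [0,0,0.026],
    [0,0,0.026],
    [0,0,0.026],
    [0,0,0.026],
    [0,0,0.026],
    [0,0,0.026],
    [0,0,0.026],
    [0,0,0.026],
  ],
  translation=[
    [-0.0385,0.0263,0.03],
    [-0.0385,0.0263,0.09],
    [-0.0385,0.0263,0.15],
    [-0.0385,0.0263,0.19],
    [-0.0385,0.0263,0.21],
    [-0.0385,0.0263,0.218],
    [-0.0385,0.0263,0.218],
    [-0.0385,0.0263,0.218],
    [-0.0385,0.0263,0.218],
    [-0.0385,0.0263,0.218],
    [-0.0385,0.0263,0.218],
    [-0.0385,0.0263,0.218],
  ],
  grip=[0,0,0,0,0,0,0,1,1,1,1,1],
  force=40,
)

```text
clock: 5.1
tool_pos: [0.5877, 0.274, 0.0326]
eef_rot: [-0.017, 1.0, 0.0, 0.001]
contact_force: [-0.8, 0.2, 4.9]
opening: 0.719
finger_force: 40.0
```

```bash
cat >> lib.py <<'E'
def hang(yaw=.26):
    z=-R.from_euler('z',yaw).apply([-np.sin(L),0,np.cos(L)]);y=np.array([-np.sin(yaw),np.cos(yaw),0]);return R.from_matrix(np.c_[np.cross(y,z),y,z])
E
python3 -c "
from lib import *
s,a,Q=hookgeo([.571,.0645,.26]);H=hang();x=H.as_matrix()[:,0]
print(s,a,x);t=s+.17*a-.08*x;print(t);delta(t,H)"
```

```text
[0.5420083  0.05678758 0.115     ] [-0.33052484 -0.08792673  0.93969262] [-0.90810953 -0.2415767  -0.34202014]
[0.55846784 0.06116618 0.30210936]
t 5.1 pos [0.5877 0.274  0.0326] F [-0.8  0.2  4.9] open 63.3 ff 40.0
 trans [0.0359, -0.2116, -0.2697] turn [-0.039, -0.3462, -0.2246]
```

Call:
jog_arm(
  turn=[
    [0,0,0],
    [0,0,0],
    [0,0,0],
    [0,0,0],
    [-0.039,-0.346,-0.225],
    [-0.039,-0.346,-0.225],
    [-0.039,-0.346,-0.225],
    [-0.039,-0.346,-0.225],
    [-0.039,-0.346,-0.225],
    [-0.039,-0.346,-0.225],
    [-0.039,-0.346,-0.225],
    [-0.039,-0.346,-0.225],
    [-0.039,-0.346,-0.225],
  ],
  translation=[
    [0,0,-0.03],
    [0,0,-0.09],
    [0,0,-0.15],
    [0,0,-0.21],
    [0,-0.02,-0.27],
    [0.01,-0.06,-0.27],
    [0.02,-0.11,-0.27],
    [0.036,-0.16,-0.27],
    [0.036,-0.2,-0.27],
    [0.036,-0.2116,-0.27],
    [0.036,-0.2116,-0.27],
    [0.036,-0.2116,-0.27],
    [0.036,-0.2116,-0.27],
  ],
  grip=[1,1,1,1,1,1,1,1,1,1,1,1,1],
)

```text
clock: 6.72
tool_pos: [0.5582, 0.0629, 0.3017]
eef_rot: [-0.129, 0.976, 0.023, 0.172]
contact_force: [0.4, 0.1, -1.8]
opening: 0.718
finger_force: 40.0
```

```bash
cat > e.py <<'E'
from lib import *
s=r.get_state();print(s['clock'],np.round(s['tool_pos'],4),np.round(s['q'],2),np.round(s['contact_force'],1))
p,im=look('wrist');v=np.array([.571,.0645,.26]);S,a,Q=hookgeo(v)
ims=im[:,:,::-1].copy()
for n in ['prong','prong_tip','hook','leaf_mid','wide_mid']:
    print(n,[(np.round(d['position'],4).tolist(),round(d['p'],2)) for d in models.place_of('wrist',n)[:2]])
uv=proj(p,[S+a*h for h in (0,.05,.07)],True);print(uv.round(1))
for q in uv: cv2.circle(ims,tuple((q).round().astype(int).tolist()),2,(0,0,255),-1)
cv2.imwrite('pics/w2.png',ims)
p2,i2=look('scene');uv=proj(p2,[S+a*h for h in (0,.05,.07)],False)
i2=i2[:,:,::-1].copy()
for q in uv: cv2.circle(i2,tuple(q.round().astype(int).tolist()),1,(0,0,255),-1)
c=i2[130:300,200:400];cv2.imwrite('pics/s2.png',np.hstack([ims[:,:],cv2.resize(c,(288,245)) if 0 else np.vstack([cv2.resize(c,(288,245),interpolation=cv2.INTER_CUBIC),np.zeros((139,288,3),np.uint8)])]))
E
python3 e.py
```

```text
6.725 [0.5582 0.0629 0.3017] [ 0.1   0.46 -0.41  2.01  0.45  0.39  1.2 ] [ 0.4  0.1 -1.8]
prong [([0.5432, 0.0548, 0.1171], 0.82)]
prong_tip [([0.5207, 0.0464, 0.1825], 0.74)]
hook [([0.5723, 0.0644, -0.0009], 0.56)]
leaf_mid [([0.5286, 0.0518, 0.132], 0.44)]
wide_mid [([0.5636, 0.0654, 0.2834], 0.9)]
[[253.4  99.4]
 [252.9  99.8]
 [252.6 100. ]]
```

View pics/s2.png

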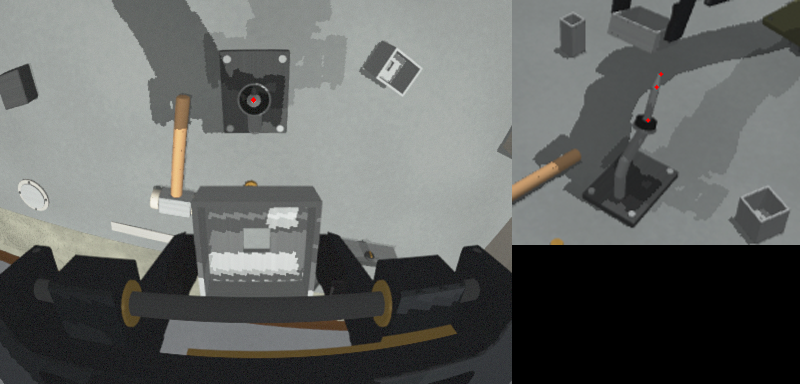

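The wrist camera looks straight down the prong. My predicted axis (252,100) falls on the centre of the pad. I'll zoom in to refine it and measure where the cup sits in the gripper.

```bash
cat > f.py <<'E'
from lib import *
p,im=look('wrist')
np.save('w3.npy',im)
c=cv2.resize(im[70:130,220:290,::-1],(560,480),interpolation=cv2.INTER_CUBIC)
d=cv2.resize(im[180:300,180:335,::-1],(620,480),interpolation=cv2.INTER_CUBIC)
cv2.imwrite('pics/z3.png',cv2.resize(np.hstack([c,d]),(800,325)))
g=im[70:130,220:290].mean(2)
cc=g.copy();print(g[30,15:52].astype(int));print(g[10:50,33].astype(int))
E
python3 f.py
```

```text
[ 57  60  65  63  90  78  45  32  35  34  34  32  23  36  91  93  93  89
 126 187 204 195 154 116 113 118 116  92  38  23  28  22  23  22  27  38
  92]
[ 46  51  45  57  87  79  47  24  32  33  38  41  41  41  50  67  91  91
  90 100 126 131 115 110 113 113 109  72  31  27  30  23  25  18  38  93
  96  91  88  87]
```

View pics/z3.png

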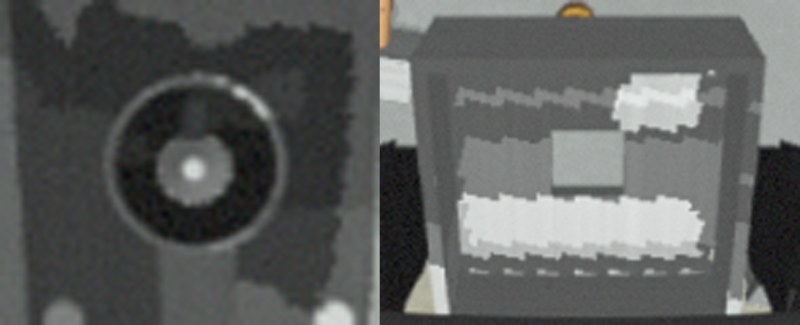

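```bash
cat > g.py <<'E'
from lib import *
p=cams.camera_params('wrist');s=r.get_state();T=R.from_quat(s['eef_rot']);t=s['tool_pos']
H=.008*np.array([[1,1],[1,-1],[-1,-1],[-1,1]])
print('hole',proj(p,t+T.apply(np.c_[H,[.027]*4]),True).round(1).tolist())
W=.032*np.array([[1,1],[1,-1],[-1,-1],[-1,1]])
print('rim',proj(p,t+T.apply(np.c_[W,[.006]*4]),True).round(1).tolist())
m,pr=mask('wrist','wide_mid');ys,xs=np.nonzero(m);print(pr,xs.min(),xs.max(),ys.min(),ys.max())
# prong from px: tip and seat
def obs(v):
    S,a,Q=hookgeo(v);u=proj(p,[S,S+.07*a],True);return u-[[255.4,99.7],[255.1,100.8]]
from scipy.optimize import least_squares
q=least_squares(lambda v:obs(v).ravel(),[.571,.0645,.26],x_scale=[.001,.001,.05]);print(q.x,q.fun)
q2=least_squares(lambda v:obs([*v,.26]).ravel(),[.571,.0645],x_scale=.001);print(q2.x,q2.fun)
# plate corners: bolts
print('bolts? plate corners',proj(p,box(*q2.x,.26,.12,.09,.012,.012,2)[:4],True).round(1).tolist())
E
python3 g.py
```

```text
hole [[268.4, 230.6], [240.5, 230.6], [241.1, 254.6], [268.0, 254.6]]
rim [[320.1, 204.3], [188.3, 204.3], [199.5, 306.7], [309.6, 306.9]]
0.84 191 322 185 296
[0.57098849 0.06459507 0.26006816] [ 2.40242940e-05  1.78561993e-01 -4.52456389e-05 -1.36579297e-01]
[0.57098928 0.0645921 ] [-0.0010246   0.17856199  0.00075643 -0.13657968]
bolts? plate corners [[220.0, 51.2], [220.0, 51.2], [291.3, 51.1], [224.3, 133.7]]
```

The wrist fit puts the hook at (.571, .0646, .26) with 0.2 px residual, and the cup hole sits about +1.6/+0.8 mm off the TCP. Next I'll line up above the tip.

```bash
cat > h.py <<'E'
from lib import *
import sys
# args: underside height along prong, TCP height above underside, TCP offset x,y in tool frame
hu,ht,ox,oy=map(float,sys.argv[1:5]);S,a,Q=hookgeo([.571,.0646,.26]);H=hang()
t=S+(hu+ht)*a+H.apply([ox,oy,0]);delta(t,H)
s=r.get_state();l=H.inv().apply(s['tool_pos']-S);F=H.inv().apply(s['contact_force'])
print(' prong frame tcp x,y mm',(l[:2]*1e3).round(2),'underside h mm',round((-l[2]-ht)*1e3,2),'F tool',F.round(1))
E
python3 h.py .085 .032 -.0008 -.0008
```

```text
t 7.17 pos [0.5582 0.061  0.3017] F [-0.3 -0.1 -2. ] open 63.2 ff 40.0
 trans [0.0787, -0.0006, 0.0529] turn [-0.0002, -0.0016, 0.0007]
 prong frame tcp x,y mm [-79.55  -0.15] underside h mm 137.74 F tool [ 1.  -0.   1.7]
```

Call:
jog_arm(
  turn=[
    [0,0,0],
    [0,0,0],
    [0,-0.0016,0],
    [0,-0.0016,0],
    [0,-0.0016,0],
    [0,-0.0016,0],
  ],
  translation=[
    [0.03,0,0],
    [0.07,-0.0006,0],
    [0.0787,-0.0006,0.03],
    [0.0787,-0.0006,0.0529],
    [0.0787,-0.0006,0.0529],
    [0.0787,-0.0006,0.0529],
  ],
  grip=[1,1,1,1,1,1],
  force=45,
)

```text
clock: 7.92
tool_pos: [0.5044, 0.0463, 0.2248]
eef_rot: [-0.129, 0.976, 0.022, 0.172]
contact_force: [0.1, -0.1, -1.4]
opening: 0.724
finger_force: 45.0
```

```bash
python3 h.py .010 .032 -.0008 -.0008; python3 - <<'E'
from lib import *
p,im=look('wrist');p2,i2=look('scene')
a=cv2.resize(im[150:310,150:360,::-1],(420,320));b=cv2.resize(i2[110:260,230:400,::-1],(363,320),interpolation=cv2.INTER_CUBIC)
cv2.imwrite('pics/p4.png',np.hstack([a,b]))
E
```

```text
t 7.92 pos [0.5044 0.0463 0.2248] F [ 0.1 -0.1 -1.4] open 63.7 ff 45.0
 trans [0.0, -0.0002, 0.0746] turn [0.0002, -0.0003, 0.0018]
 prong frame tcp x,y mm [-0.84 -0.58] underside h mm 84.56 F tool [ 0.4 -0.1  1.3]
```

View pics/p4.png

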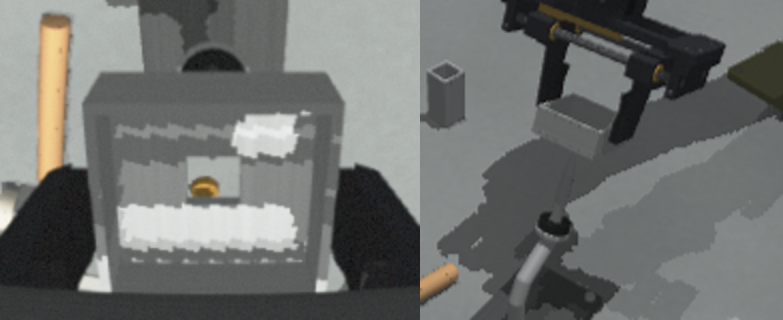

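The cup is centred over the tip in both views: the prong sits below the hole, and the brass post seen through the hole is far away in the background. I'll descend.

Call:
jog_arm(
  turn=[
    [0,0,0],
    [0,0,0],
    [0,0,0],
    [0,0,0],
    [0,0,0],
    [0,0,0],
  ],
  translation=[
    [0,0,0.01],
    [0,0,0.02],
    [0,0,0.03],
    [0,0,0.037],
    [0,0,0.042],
    [0,0,0.042],
  ],
  grip=[1,1,1,1,1,1],
)

```text
clock: 8.78
tool_pos: [0.5176, 0.0494, 0.1852]
eef_rot: [-0.128, 0.977, 0.022, 0.171]
contact_force: [-0.6, -0.1, -2.7]
opening: 0.721
finger_force: 45.0
```

```bash
python3 h.py .010 .032 -.0008 -.0008
```

```text
t 8.78 pos [0.5176 0.0494 0.1852] F [-0.6 -0.1 -2.7] open 63.5 ff 45.0
 trans [-0.0008, 0.0002, 0.0327] turn [-0.0002, -0.0016, 0.0002]
 prong frame tcp x,y mm [-0.02 -0.98] underside h mm 42.68 F tool [1.4 0.  2.3]
```

Call:
jog_arm(
  turn=[
    [0,0,0],
    [0,0,0],
    [0,0,0],
    [0,0,0],
    [0,0,0],
    [0,0,0],
    [0,0,0],
  ],
  translation=[
    [0,0,0.008],
    [0,0,0.016],
    [0,0,0.024],
    [0,0,0.032],
    [0,0,0.037],
    [0,0,0.037],
    [0,0,0.037],
  ],
  grip=[1,1,1,1,1,1,1],
)

```text
clock: 9.65
tool_pos: [0.5304, 0.0529, 0.1509]
eef_rot: [-0.128, 0.976, 0.022, 0.172]
contact_force: [-0.8, -0.0, -1.7]
opening: 0.719
finger_force: 45.0
```

```bash
python3 h.py .0 .032 0 -.0008
```

```text
t 9.65 pos [0.5304 0.0529 0.1509] F [-0.8 -0.  -1.7] open 63.3 ff 45.0
 trans [0.0007, 0.0001, 0.006] turn [-0.0003, -0.0001, 0.0005]
 prong frame tcp x,y mm [-0.75 -0.9 ] underside h mm 5.97 F tool [1.3 0.2 1.4]
```

Call:
jog_arm(
  turn=[
    [0,0,0],
    [0,0,0],
    [0,0,0],
    [0,0,0],
  ],
  translation=[
    [0,0,0.002],
    [0,0,0.004],
    [0,0,0.005],
    [0,0,0.005],
  ],
  grip=[1,1,1,1],
  force=50,
)

```text
clock: 10.15
tool_pos: [0.5321, 0.0533, 0.1461]
eef_rot: [-0.128, 0.976, 0.022, 0.172]
contact_force: [-0.2, -0.5, -1.9]
opening: 0.723
finger_force: 50.0
```

```bash
python3 h.py .0 .032 0 -.0008
```

```text
t 10.15 pos [0.5321 0.0533 0.1461] F [-0.2 -0.5 -1.9] open 63.6 ff 50.0
 trans [0.0008, 0.0001, 0.0009] turn [-0.0002, -0.0001, 0.0005]
 prong frame tcp x,y mm [-0.78 -0.89] underside h mm 0.86 F tool [ 0.9 -0.5  1.7]
```

Call:
jog_arm(
  turn=[
    [0,0,0],
    [0,0,0],
    [0,0,0],
  ],
  translation=[
    [0,0,0.0005],
    [0,0,0.001],
    [0,0,0.001],
  ],
  grip=[1,1,1],
)

```text
clock: 10.52
tool_pos: [0.5323, 0.0534, 0.1455]
eef_rot: [-0.128, 0.976, 0.022, 0.172]
contact_force: [-3.0, -1.3, 1.5]
opening: 0.719
finger_force: 50.0
```

Call:
jog_arm(
  turn=[
    [0,0,0],
    [0,0,0],
  ],
  translation=[
    [0,0,0.0005],
    [0,0,0.0005],
  ],
  grip=[1,1],
)

```text
clock: 10.78
tool_pos: [0.5324, 0.0534, 0.1452]
eef_rot: [-0.128, 0.976, 0.022, 0.172]
contact_force: [-4.8, -1.8, 6.1]
opening: 0.72
finger_force: 50.0
```

Call:
jog_arm(
  turn=[
    [0,0,0],
    [0,0,0],
    [0,0,0],
  ],
  translation=[
    [0,0,0.0003],
    [0,0,0.0006],
    [0,0,0.0006],
  ],
  grip=[1,1,1],
)

```text
clock: 11.15
tool_pos: [0.5325, 0.0534, 0.145]
eef_rot: [-0.128, 0.976, 0.022, 0.173]
contact_force: [-6.1, -2.6, 10.8]
opening: 0.725
finger_force: 50.0
```

```bash
python3 h.py .0 .032 0 -.0008
```

```text
t 11.15 pos [0.5325 0.0534 0.145 ] F [-6.1 -2.6 10.8] open 63.8 ff 50.0
 trans [0.0007, 0.0001, -0.0004] turn [-0.0006, 0.0006, 0.0009]
 prong frame tcp x,y mm [-0.73 -0.89] underside h mm -0.39 F tool [  2.5  -0.9 -12.4]
```

Call:
jog_arm(
  turn=[
    [0,0,0],
    [0,0,0],
    [0,0,0],
    [0,0,0],
    [0,0,0],
  ],
  translation=[
    [0,0,0.0003],
    [0,0,0.0003],
    [0,0,0.0003],
    [0,0,0.0003],
    [0,0,0.0003],
  ],
  grip=[1,1,1,1,1],
)

```text
clock: 11.78
tool_pos: [0.5325, 0.0535, 0.1449]
eef_rot: [-0.128, 0.976, 0.022, 0.173]
contact_force: [-6.7, -3.4, 13.5]
opening: 0.719
finger_force: 50.0
```

```bash
python3 h.py .0 .032 0 -.0008
```

```text
t 11.78 pos [0.5325 0.0535 0.1449] F [-6.7 -3.4 13.5] open 63.3 ff 50.0
 trans [0.0007, 0.0001, -0.0005] turn [-0.0007, 0.0008, 0.001]
 prong frame tcp x,y mm [-0.74 -0.87] underside h mm -0.49 F tool [  2.3  -1.6 -15.2]
```

Call:
jog_arm(
  turn=[
    [0,0,0],
    [0,0,0],
    [0,0,0],
    [0,0,0],
    [0,0,0],
    [0,0,0],
    [0,0,0],
    [0,0,0],
    [0,0,0],
    [0,0,0],
  ],
  translation=[
    [0,0,-0.0002],
    [0,0,-0.0005],
    [0,0,-0.0005],
    [0,0,-0.0005],
    [0,0,-0.005],
    [0,0,-0.03],
    [0,0,-0.08],
    [0,0,-0.13],
    [0,0,-0.15],
    [0,0,-0.15],
  ],
  grip=[0,0,0,0,0,0,0,0,0,0],
)

```text
clock: 13.02
tool_pos: [0.4827, 0.0406, 0.2865]
eef_rot: [-0.128, 0.976, 0.022, 0.173]
contact_force: [0.8, -1.0, 0.6]
opening: 0.999
finger_force: 0.0
```

```bash
python3 - <<'E'
from lib import *
p,im=look('wrist');p2,i2=look('scene')
a=cv2.resize(im[:,:,::-1],(427,320));b=cv2.resize(i2[110:260,230:400,::-1],(363,320),interpolation=cv2.INTER_CUBIC)
cv2.imwrite('pics/p5.png',np.hstack([a,b]))
W=CUP['wide'][0];H=hang();S,ax,Q=hookgeo([.571,.0646,.26])
# fit yaw of the hung wide cup (rotation about prong, plus x,y shift)
def shp(v):
    X=box(v[0],v[1],v[2],W,W,0,.026);return [Q.apply(R.from_euler('y',-L).apply(X))+S]
m,pr=mask('wrist','wide_mid');print(pr)
if m is not None: print('hung wide dx,dy,yaw',fit([(p,m,True)],shp,[0,0,0],2))
delta([.4743,.2269,.20],down(-.22+np.pi/2)); 
E
```

```text
0.62
hung wide dx,dy,yaw (array([-2.69908511e-03, -2.38342482e-05, -2.04890987e-03]), np.float64(0.1162989244364585))
t 13.18 pos [0.4835 0.0401 0.286 ] F [-0.3 -0.6  0.9] open 88.0 ff 0.0
 trans [-0.0071, 0.183, 0.094] turn [0.0835, 0.3451, 0.4746]
```

View pics/p5.png

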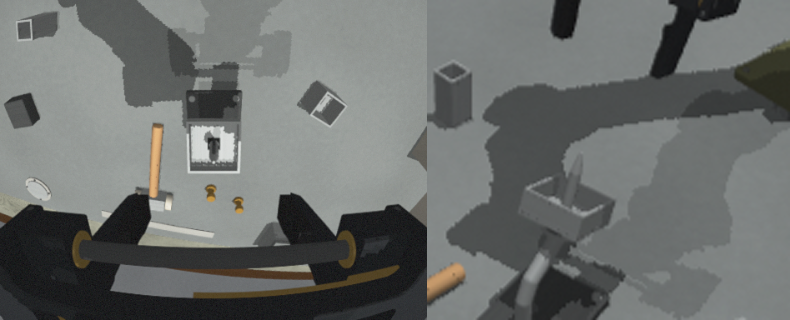

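The wide cup hangs home on the hook with yaw about 0, pushed 2.7 mm to the robot side by the leaf. Now the middle cup.

Call:
jog_arm(
  turn=[
    [0.02,0.086,0.12],
    [0.04,0.17,0.24],
    [0.06,0.26,0.36],
    [0.083,0.345,0.475],
    [0.083,0.345,0.475],
    [0.083,0.345,0.475],
    [0.083,0.345,0.475],
  ],
  translation=[
    [0,0.04,0],
    [0,0.09,0.03],
    [-0.003,0.14,0.06],
    [-0.007,0.183,0.094],
    [-0.007,0.183,0.094],
    [-0.007,0.183,0.094],
    [-0.007,0.183,0.094],
  ],
  grip=[0,0,0,0,0,0,0],
)

```text
clock: 14.05
tool_pos: [0.4737, 0.2254, 0.1992]
eef_rot: [0.11, 0.994, -0.001, -0.001]
contact_force: [-0.3, -0.1, 0.6]
opening: 1.001
finger_force: 0.0
```

```bash
python3 - <<'E'
from lib import *
p,im=look('wrist');p,im=look('wrist');cv2.imwrite('pics/w6.png',im[:,:,::-1])
m,pr=mask('wrist','middle_mid')
v=[.4743,.2269,-.24]
if m is not None:
    v,f=fit([(p,m,True)],cupshape('middle'),v,2);print(pr,np.round(v,4),f)
delta([.4743,.2269,.045],down(v[2]+np.pi/2))
E
```

```text
0.96 [ 0.4737  0.2272 -0.2069] 0.11465165799868596
t 14.2 pos [0.4738 0.226  0.1997] F [0.3 0.1 0.4] open 87.8 ff 0.0
 trans [-0.0004, 0.001, 0.1547] turn [-0.0004, -0.0009, -0.0136]
```

Call:
jog_arm(
  turn=[
    [0,0,0],
    [0,0,0],
    [0,0,0],
    [0,0,0],
    [0,0,0],
    [0,0,0],
    [0,0,0],
    [0,0,0],
    [0,0,0],
    [0,0,0],
    [0,0,0],
  ],
  translation=[
    [0,0.001,0.04],
    [0,0.001,0.09],
    [0,0.001,0.13],
    [0,0.001,0.1545],
    [0,0.001,0.1545],
    [0,0.001,0.1545],
    [0,0.001,0.1545],
    [0,0.001,0.1545],
    [0,0.001,0.1545],
    [0,0.001,0.1545],
    [0,0.001,0.1545],
  ],
  grip=[0,0,0,0,0,1,1,1,1,1,1],
  force=45,
)

```text
clock: 15.58
tool_pos: [0.4735, 0.2279, 0.0448]
eef_rot: [0.11, 0.994, -0.0, -0.001]
contact_force: [0.7, -1.3, 5.5]
opening: 0.542
finger_force: 45.0
```

```bash
python3 -c "
from lib import *
s,a,Q=hookgeo([.571,.0646,.26]);H=hang();x=H.as_matrix()[:,0]
t=s+.19*a-.06*x;print(t);delta(t,H)"
```

```text
[0.53369515 0.05467611 0.31406281]
t 15.57 pos [0.4735 0.2279 0.0448] F [ 0.7 -1.3  5.5] open 47.7 ff 45.0
 trans [-0.0959, -0.1562, -0.2694] turn [-0.0838, -0.3445, -0.4746]
```

Call:
jog_arm(
  turn=[
    [0,0,0],
    [0,0,0],
    [0,0,0],
    [0,0,0],
    [-0.021,-0.086,-0.12],
    [-0.042,-0.172,-0.24],
    [-0.063,-0.26,-0.36],
    [-0.0838,-0.3445,-0.4746],
    [-0.0838,-0.3445,-0.4746],
    [-0.0838,-0.3445,-0.4746],
    [-0.0838,-0.3445,-0.4746],
    [-0.0838,-0.3445,-0.4746],
  ],
  translation=[
    [0,0,-0.03],
    [0,0,-0.09],
    [0,0,-0.15],
    [0,0,-0.21],
    [-0.01,-0.02,-0.27],
    [-0.04,-0.06,-0.27],
    [-0.07,-0.11,-0.27],
    [-0.096,-0.156,-0.2694],
    [-0.096,-0.156,-0.2694],
    [-0.096,-0.156,-0.2694],
    [-0.096,-0.156,-0.2694],
    [-0.096,-0.156,-0.2694],
  ],
  grip=[1,1,1,1,1,1,1,1,1,1,1,1],
)

```text
clock: 17.08
tool_pos: [0.5338, 0.0568, 0.3138]
eef_rot: [-0.129, 0.976, 0.023, 0.172]
contact_force: [0.9, -0.0, -1.4]
opening: 0.541
finger_force: 45.0
```

```bash
cat > k.py <<'E'
from lib import *
import sys
n,ht=sys.argv[1],float(sys.argv[2])
look('wrist');p,im=look('wrist');s=r.get_state();T=R.from_quat(s['eef_rot']);t=s['tool_pos']
np.save('last.npy',im);cv2.imwrite('pics/%s_held.png'%n,im[:,:,::-1])
w,h=CUP[n]
m,pr=mask('wrist',n+'_mid');print(pr)
def shp(v): # cup in the tool frame: mouth towards -z
    X=box(0,0,0,w,w,0,h)*[1,1,-1]; return [t+T.apply(R.from_euler('y',v[2]).apply(X)+[v[0],v[1],ht])]
print('held',fit([(p,m,True)],shp,[0,0,0],2))
S,ax,Q=hookgeo([.571,.0646,.26])
print('tip px',proj(p,[S,S+.07*ax],True).round(1).tolist())
# predicted hole edges at the floor's top
H=.008*np.array([[1,1],[1,-1],[-1,-1],[-1,1]])
print('hole',proj(p,t+T.apply(np.c_[H,[ht-.005]*4]),True).round(1).tolist())
W=(w/2)*np.array([[1,1],[1,-1],[-1,-1],[-1,1]])
print('rim',proj(p,t+T.apply(np.c_[W,[ht-h]*4]),True).round(1).tolist())
E
python3 k.py middle .045; python3 h.py .085 .045 0 0
```

```text
0.78
held (array([-0.00169505,  0.00110081, -0.25370774]), np.float64(0.06573918068680358))
tip px [[253.4, 117.4], [252.8, 123.2]]
hole [[267.1, 221.3], [241.0, 221.3], [241.5, 244.2], [266.7, 244.2]]
rim [[305.1, 227.2], [201.7, 227.1], [209.2, 306.7], [298.2, 306.9]]
t 17.23 pos [0.5338 0.0559 0.3137] F [ 0.3  0.8 -1.6] open 47.7 ff 45.0
 trans [0.0602, -0.0011, 0.0595] turn [0.0012, -0.0002, 0.0014]
 prong frame tcp x,y mm [-60.24   1.13] underside h mm 144.48 F tool [0.1 0.7 1.7]
```

View pics/middle_held.png

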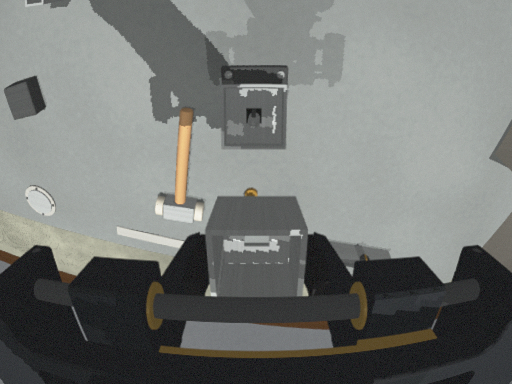

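The middle cup is held, with its outer face spanning v 198–232, and the wide cup hangs at (254,117). The mask fit suggests a tilt, so I'll check the corners up close.

```bash
python3 - <<'E'
from lib import *
im=np.load('last.npy');cv2.imwrite('pics/z7.png',cv2.resize(im[185:305,195:315,::-1],(600,600),interpolation=cv2.INTER_CUBIC))
p=cams.camera_params('wrist');s=r.get_state();T=R.from_quat(s['eef_rot']);t=s['tool_pos'];w,h=CUP['middle']
C=np.array([[w/2,-w/2,0],[w/2,w/2,0],[w/2,-w/2,-h],[w/2,w/2,-h],[.008,-.008,-.005],[.008,.008,-.005],[-.008,-.008,-.005],[-.008,.008,-.005]])
for a in (0,-.1,-.25):print(a,((proj(p,t+T.apply(R.from_euler('y',a).apply(C)+[0,0,.045]),True)-[195,185]+.5)*5).round().tolist())
E
```

```text
0 [[105.0, 48.0], [496.0, 48.0], [39.0, 214.0], [556.0, 214.0], [235.0, 184.0], [365.0, 185.0], [237.0, 299.0], [363.0, 299.0]]
-0.1 [[107.0, 43.0], [493.0, 43.0], [40.0, 157.0], [555.0, 157.0], [235.0, 178.0], [365.0, 178.0], [237.0, 298.0], [364.0, 298.0]]
-0.25 [[111.0, 39.0], [490.0, 38.0], [44.0, 74.0], [551.0, 74.0], [236.0, 170.0], [365.0, 170.0], [237.0, 296.0], [364.0, 296.0]]
```

View pics/z7.png

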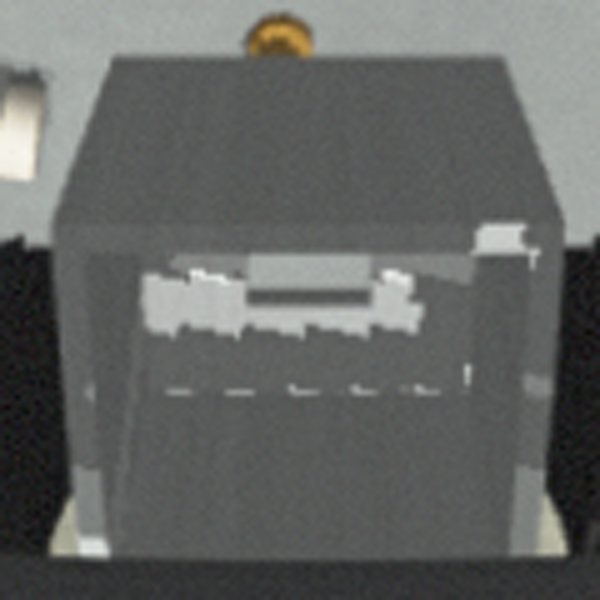

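Tilt is zero: all corners are shifted the same way, so the cup offset is about −1.25 mm in x. Now line up above the prong.

Call:
jog_arm(
  turn=[
    [0,0,0],
    [0,0,0],
    [0.001,0,0.0014],
    [0.001,0,0.0014],
    [0.001,0,0.0014],
    [0.001,0,0.0014],
  ],
  translation=[
    [0.03,0,0],
    [0.055,-0.002,0],
    [0.0627,-0.002,0.03],
    [0.0627,-0.002,0.0595],
    [0.0627,-0.002,0.0595],
    [0.0627,-0.002,0.0595],
  ],
  grip=[1,1,1,1,1,1],
  force=50,
)

```text
clock: 17.98
tool_pos: [0.4972, 0.044, 0.237]
eef_rot: [-0.127, 0.976, 0.023, 0.173]
contact_force: [1.0, -0.1, -1.8]
opening: 0.539
finger_force: 50.0
```

```bash
python3 h.py .035 .045 .0025 -.0009
```

```text
t 17.98 pos [0.4972 0.044  0.237 ] F [ 1.  -0.1 -1.8] open 47.5 ff 50.0
 trans [0.0005, 0.0, 0.0506] turn [0.0004, 0.0008, -0.0004]
 prong frame tcp x,y mm [ 2.06 -0.94] underside h mm 85.6 F tool [-0.2 -0.4  2. ]
```

Call:
jog_arm(
  turn=[
    [0,0,0],
    [0,0,0],
    [0,0,0],
    [0,0,0],
    [0,0,0],
    [0,0,0],
    [0,0,0],
  ],
  translation=[
    [0.0004,0,0.01],
    [0.0004,0,0.02],
    [0.0004,0,0.03],
    [0.0004,0,0.04],
    [0.0004,0,0.05],
    [0.0004,0,0.0525],
    [0.0004,0,0.0525],
  ],
  grip=[1,1,1,1,1,1,1],
)

```text
clock: 18.85
tool_pos: [0.5141, 0.0474, 0.1873]
eef_rot: [-0.126, 0.977, 0.023, 0.172]
contact_force: [-0.9, -0.5, -1.9]
opening: 0.539
finger_force: 50.0
```

```bash
python3 h.py .010 .045 .0025 -.0009
```

```text
t 18.85 pos [0.5141 0.0474 0.1873] F [-0.9 -0.5 -1.9] open 47.4 ff 50.0
 trans [-0.0004, 0.0011, 0.0231] turn [-0.0001, 0.0005, -0.0025]
 prong frame tcp x,y mm [ 2.94 -2.01] underside h mm 33.06 F tool [ 1.6 -0.3  1.4]
```

Call:
jog_arm(
  turn=[
    [0,0,-0.001],
    [0,0,-0.001],
    [0,0,-0.001],
    [0,0,-0.001],
    [0,0,-0.001],
    [0,0,-0.001],
  ],
  translation=[
    [0,0.0004,0.004],
    [-0.0004,0.0006,0.009],
    [-0.0004,0.0006,0.015],
    [-0.0004,0.0006,0.02],
    [-0.0004,0.0006,0.023],
    [-0.0004,0.0006,0.023],
  ],
  grip=[1,1,1,1,1,1],
)

```text
clock: 19.6
tool_pos: [0.5218, 0.0503, 0.1649]
eef_rot: [-0.127, 0.977, 0.022, 0.172]
contact_force: [-0.8, -0.7, -2.5]
opening: 0.541
finger_force: 50.0
```

```bash
python3 h.py .005 .045 .0025 -.0009
```

```text
t 19.6 pos [0.5218 0.0503 0.1649] F [-0.8 -0.7 -2.5] open 47.6 ff 50.0
 trans [-0.0004, 0.0002, 0.0042] turn [-0.0001, -0.0008, -0.0006]
 prong frame tcp x,y mm [ 2.86 -1.14] underside h mm 9.19 F tool [ 1.7 -0.5  2. ]
```

Inside the wide cup with no catching. I'll approach the seat.

Call:
jog_arm(
  turn=[
    [0,0,0],
    [0,0,0],
    [0,0,0],
    [0,0,0],
  ],
  translation=[
    [0,0,0.0015],
    [0,0,0.003],
    [0,0,0.004],
    [0,0,0.004],
  ],
  grip=[1,1,1,1],
)

```text
clock: 20.1
tool_pos: [0.5232, 0.0507, 0.1615]
eef_rot: [-0.127, 0.977, 0.022, 0.172]
contact_force: [-0.7, -0.5, -2.2]
opening: 0.536
finger_force: 50.0
```

Call:
jog_arm(
  turn=[
    [0,0,0],
    [0,0,0],
    [0,0,0],
  ],
  translation=[
    [0,0,0.0005],
    [0,0,0.001],
    [0,0,0.001],
  ],
  grip=[1,1,1],
)

```text
clock: 20.48
tool_pos: [0.5235, 0.0507, 0.1606]
eef_rot: [-0.127, 0.977, 0.022, 0.172]
contact_force: [-0.7, 0.4, -1.8]
opening: 0.54
finger_force: 50.0
```

```bash
python3 h.py .005 .045 .0025 -.0009
```

```text
t 20.48 pos [0.5235 0.0507 0.1606] F [-0.7  0.4 -1.8] open 47.5 ff 50.0
 trans [-0.0002, 0.0003, -0.0005] turn [-0.0004, -0.0002, -0.0004]
 prong frame tcp x,y mm [ 2.67 -1.18] underside h mm 4.52 F tool [1.2 0.6 1.5]
```

Call:
jog_arm(
  turn=[
    [0,0,0],
    [0,0,0],
    [0,0,0],
  ],
  translation=[
    [0,0,0.0004],
    [0,0,0.0008],
    [0,0,0.0008],
  ],
  grip=[1,1,1],
)

```text
clock: 20.85
tool_pos: [0.5236, 0.0508, 0.1602]
eef_rot: [-0.128, 0.977, 0.022, 0.172]
contact_force: [-3.3, -1.0, 4.8]
opening: 0.54
finger_force: 50.0
```

Call:
jog_arm(
  turn=[
    [0,0,0],
    [0,0,0],
    [0,0,0],
  ],
  translation=[
    [0,0,0.0004],
    [0,0,0.0006],
    [0,0,0.0006],
  ],
  grip=[1,1,1],
)

```text
clock: 21.22
tool_pos: [0.5237, 0.0508, 0.16]
eef_rot: [-0.128, 0.976, 0.022, 0.172]
contact_force: [-5.8, -1.6, 9.1]
opening: 0.539
finger_force: 50.0
```

```bash
python3 h.py .005 .045 .0025 -.0009
```

```text
t 21.23 pos [0.5237 0.0508 0.16  ] F [-5.8 -1.6  9.1] open 47.4 ff 50.0
 trans [-0.0002, 0.0003, -0.0012] turn [-0.0008, 0.0004, -0.0001]
 prong frame tcp x,y mm [ 2.72 -1.18] underside h mm 3.84 F tool [  2.5  -0.1 -10.7]
```

Call:
jog_arm(
  turn=[
    [0,0,0],
    [0,0,0],
    [0,0,0],
    [0,0,0],
    [0,0,0],
    [0,0,0],
  ],
  translation=[
    [0,0,0.0003],
    [0,0,0.0005],
    [0,0,0.0005],
    [0,0,0.0005],
    [0,0,0.0005],
    [0,0,0.0005],
  ],
  grip=[1,1,1,1,1,1],
)

```text
clock: 21.98
tool_pos: [0.5237, 0.0508, 0.1598]
eef_rot: [-0.128, 0.976, 0.022, 0.173]
contact_force: [-6.7, -2.3, 11.9]
opening: 0.538
finger_force: 50.0
```

```bash
python3 h.py .005 .045 .0025 -.0009
```

```text
t 21.98 pos [0.5237 0.0508 0.1598] F [-6.7 -2.3 11.9] open 47.4 ff 50.0
 trans [-0.0002, 0.0003, -0.0013] turn [-0.0009, 0.0007, 0.0001]
 prong frame tcp x,y mm [ 2.72 -1.17] underside h mm 3.67 F tool [  2.6  -0.5 -13.6]
```

Call:
jog_arm(
  turn=[
    [0,0,0],
    [0,0,0],
    [0,0,0],
    [0,0,0],
    [0,0,0],
  ],
  translation=[
    [0,0,0.0002],
    [0,0,0.0002],
    [0,0,0.0002],
    [0,0,0.0002],
    [0,0,0.0002],
  ],
  grip=[1,1,1,1,1],
)

```text
clock: 22.6
tool_pos: [0.5238, 0.0508, 0.1597]
eef_rot: [-0.128, 0.976, 0.022, 0.173]
contact_force: [-8.8, -1.8, 13.5]
opening: 0.54
finger_force: 50.0
```

Call:
jog_arm(
  turn=[
    [0,0,0],
    [0,0,0],
    [0,0,0],
    [0,0,0],
    [0,0,0],
    [0,0,0],
    [0,0,0],
    [0,0,0],
    [0,0,0],
    [0,0,0],
  ],
  translation=[
    [0,0,-0.0002],
    [0,0,-0.0005],
    [0,0,-0.0005],
    [0,0,-0.0005],
    [0,0,-0.005],
    [0,0,-0.03],
    [0,0,-0.08],
    [0,0,-0.13],
    [0,0,-0.15],
    [0,0,-0.15],
  ],
  grip=[0,0,0,0,0,0,0,0,0,0],
)

```text
clock: 23.85
tool_pos: [0.474, 0.0378, 0.301]
eef_rot: [-0.128, 0.977, 0.022, 0.172]
contact_force: [0.1, -1.0, -0.0]
opening: 1.0
finger_force: 0.0
```

```bash
python3 - <<'E'
from lib import *
look('wrist');p,im=look('wrist');p2,i2=look('scene')
a=cv2.resize(im[:300,:,::-1],(437,256));b=cv2.resize(i2[110:260,230:400,::-1],(363,320),interpolation=cv2.INTER_CUBIC)
cv2.imwrite('pics/p8.png',np.hstack([np.vstack([a,np.zeros((64,437,3),np.uint8)]),b]))
S,ax,Q=hookgeo([.571,.0646,.26])
def shp(v,W=.048):
    X=box(v[0],v[1],v[2],W,W,.005,.053);return [Q.apply(R.from_euler('y',-L).apply(X))+S]
m,pr=mask('wrist','middle_mid')
if m is not None: print(pr,'hung middle dx,dy,yaw',fit([(p,m,True)],shp,[0,0,0],2))
vs=[]
for c in ('wrist','scene'):
    m,pr=mask(c,'narrow_mid')
    if m is not None: print(c,pr,fit([(p if c=='wrist' else p2,m,c=='wrist')],cupshape('narrow'),[.4436,-.2505,.04],2))
delta([.4436,-.2505,.25],down(.04+np.pi/2))
E
```

```text
0.93 hung middle dx,dy,yaw (array([-0.00311698, -0.00028217, -0.00530377]), np.float64(0.21879636703166117))
wrist 0.77 (array([ 0.44219839, -0.25080853,  0.11738868]), np.float64(0.06524217970190664))
scene 0.76 (array([ 0.4433185 , -0.25395336,  0.18552789]), np.float64(0.03899230578307273))
t 24.15 pos [0.4746 0.0374 0.2988] F [-0.2 -0.7 -0. ] open 88.0 ff 0.0
 trans [0.1142, -0.2703, 0.0107] turn [0.0375, 0.3464, 0.2169]
```

View pics/p8.png

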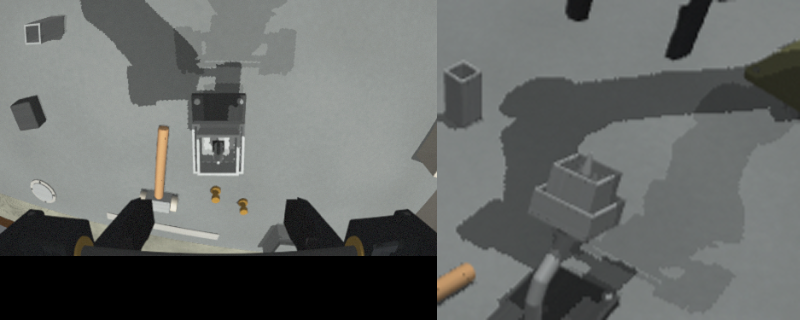

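The middle cup is nested in the wide one, square and home. Next is the narrow cup.

Call:
jog_arm(
  turn=[
    [0,0.08,0.05],
    [0.01,0.17,0.11],
    [0.02,0.26,0.16],
    [0.0375,0.3464,0.217],
    [0.0375,0.3464,0.217],
    [0.0375,0.3464,0.217],
    [0.0375,0.3464,0.217],
    [0.0375,0.3464,0.217],
    [0.0375,0.3464,0.217],
  ],
  translation=[
    [0.02,-0.05,0],
    [0.04,-0.1,0],
    [0.06,-0.15,0.003],
    [0.08,-0.2,0.006],
    [0.1,-0.25,0.01],
    [0.114,-0.27,0.0107],
    [0.114,-0.27,0.0107],
    [0.114,-0.27,0.0107],
    [0.114,-0.27,0.0107],
  ],
  grip=[0,0,0,0,0,0,0,0,0],
)

```text
clock: 25.28
tool_pos: [0.4447, -0.248, 0.251]
eef_rot: [-0.022, 1.0, 0.0, 0.001]
contact_force: [-0.1, 0.1, 0.3]
opening: 0.998
finger_force: 0.0
```

```bash
python3 - <<'E'
from lib import *
look('wrist');p,im=look('wrist');p2,i2=look('scene');v=[.4428,-.2508,.1]
m,pr=mask('wrist','narrow_mid')
for y in (0,.15,.3):
  if m is not None: w,f=fit([(p,m,True)],cupshape('narrow'),[*v[:2],y],2);print(pr,np.round(w,4),f)
# rim edge orientation from the masks
for c,pp in (('wrist',p),('scene',p2)):
    m,_=mask(c,'narrow_mid'); 
    if m is None: continue
    for y in (-.1,0,.05,.1,.15,.2,.3):
        q=minimize(lambda t:np.abs(render(pp,cupshape('narrow')([*t,y]),c=='wrist')-m).sum(),v[:2],method='Nelder-Mead',options=dict(initial_simplex=[v[:2],[v[0]+.004,v[1]],[v[0],v[1]+.004]],xatol=1e-4))
        print(c,y,np.round(q.x,4),round(q.fun,1))
delta([.4428,-.2508,.067],down(.1+np.pi/2))
E
```

```text
0.62 [ 0.4423 -0.25    0.0894] 0.0709039250762917
0.62 [ 0.4425 -0.2499  0.0953] 0.07056017398014662
0.62 [ 0.4424 -0.25    0.087 ] 0.07012171594934934
wrist -0.1 [ 0.4422 -0.2513] 177.3
wrist 0 [ 0.4421 -0.2505] 106.9
wrist 0.05 [ 0.4419 -0.2503] 82.9
wrist 0.1 [ 0.4426 -0.2499] 79.8
wrist 0.15 [ 0.4426 -0.2497] 102.3
wrist 0.2 [ 0.4429 -0.2494] 137.0
wrist 0.3 [ 0.4427 -0.2493] 203.1
scene -0.1 [ 0.442  -0.2551] 32.6
scene 0 [ 0.4423 -0.255 ] 30.2
scene 0.05 [ 0.4421 -0.2552] 29.3
scene 0.1 [ 0.4423 -0.2551] 29.5
scene 0.15 [ 0.4422 -0.255 ] 29.2
scene 0.2 [ 0.4424 -0.2548] 29.3
scene 0.3 [ 0.442  -0.2548] 30.0
t 25.57 pos [ 0.444  -0.2494  0.2508] F [-0.6 -0.2 -0.2] open 88.2 ff 0.0
 trans [0.0015, -0.0014, 0.1838] turn [0.0003, 0.0012, -0.0591]
```

Call:
jog_arm(
  turn=[
    [0,0,-0.05],
    [0,0,-0.05],
    [0,0,-0.05],
    [0,0,-0.05],
    [0,0,-0.05],
    [0,0,-0.05],
    [0,0,-0.05],
    [0,0,-0.05],
    [0,0,-0.05],
    [0,0,-0.05],
    [0,0,-0.05],
    [0,0,-0.05],
    [0,0,-0.05],
  ],
  translation=[
    [0.0017,-0.0006,0.04],
    [0.0017,-0.0006,0.09],
    [0.0017,-0.0006,0.14],
    [0.0017,-0.0006,0.175],
    [0.0017,-0.0006,0.1838],
    [0.0017,-0.0006,0.1838],
    [0.0017,-0.0006,0.1838],
    [0.0017,-0.0006,0.1838],
    [0.0017,-0.0006,0.1838],
    [0.0017,-0.0006,0.1838],
    [0.0017,-0.0006,0.1838],
    [0.0017,-0.0006,0.1838],
    [0.0017,-0.0006,0.1838],
  ],
  grip=[0,0,0,0,0,1,1,1,1,1,1,1,1],
  force=45,
)

```text
clock: 27.2
tool_pos: [0.4424, -0.2503, 0.0669]
eef_rot: [-0.045, 0.999, 0.0, 0.001]
contact_force: [-0.3, 0.6, 1.9]
opening: 0.356
finger_force: 44.9
```

```bash
python3 -c "
from lib import *
s,a,Q=hookgeo([.571,.0646,.26]);H=hang();x=H.as_matrix()[:,0]
t=s+.22*a-.02*x;print(t);delta(t,H)"
```

```text
[0.48745503 0.04237524 0.32857278]
t 27.2 pos [ 0.4424 -0.2503  0.0669] F [-0.3  0.6  1.9] open 31.3 ff 44.9
 trans [-0.0715, 0.2875, -0.2615] turn [-0.0294, -0.3472, -0.168]
```

Call:
jog_arm(
  turn=[
    [0,0,0],
    [0,0,0],
    [0,0,0],
    [0,0,0],
    [-0.008,-0.087,-0.042],
    [-0.015,-0.174,-0.084],
    [-0.022,-0.26,-0.126],
    [-0.0294,-0.347,-0.168],
    [-0.0294,-0.347,-0.168],
    [-0.0294,-0.347,-0.168],
    [-0.0294,-0.347,-0.168],
    [-0.0294,-0.347,-0.168],
    [-0.0294,-0.347,-0.168],
  ],
  translation=[
    [0,0,-0.03],
    [0,0,-0.09],
    [0,0,-0.15],
    [0,0,-0.21],
    [-0.01,0.04,-0.255],
    [-0.02,0.1,-0.26],
    [-0.04,0.15,-0.2615],
    [-0.055,0.2,-0.2615],
    [-0.065,0.25,-0.2615],
    [-0.0715,0.28,-0.2615],
    [-0.0715,0.2875,-0.2615],
    [-0.0715,0.2875,-0.2615],
    [-0.0715,0.2875,-0.2615],
  ],
  grip=[1,1,1,1,1,1,1,1,1,1,1,1,1],
)

```text
clock: 28.82
tool_pos: [0.4871, 0.0405, 0.3281]
eef_rot: [-0.126, 0.977, 0.022, 0.171]
contact_force: [-0.4, -0.1, -0.3]
opening: 0.362
finger_force: 44.9
```

```bash
cat > n.py <<'E'
from lib import *
look('wrist');p,im=look('wrist');s=r.get_state();T=R.from_quat(s['eef_rot']);t=s['tool_pos'];ht=.067;w,h=CUP['narrow']
m,pr=mask('wrist','narrow_mid');print(pr)
cut=np.zeros_like(m);ys,xs=np.nonzero(m);print(xs.min(),xs.max(),ys.min(),ys.max())
C=np.array([[w/2,-w/2,0],[w/2,w/2,0],[w/2,-w/2,-h],[w/2,w/2,-h]])
print('pred corners',proj(p,t+T.apply(C+[0,0,ht]),True).round(1).tolist())
for v in range(ys.min(),ys.min()+90,8): print(v,np.nonzero(m[v])[0][[0,-1]] if m[v].any() else None,end=' ')
# fit only the upper (unoccluded) face region
vmax=ys.max()-3
def c(v):
    P=t+T.apply(R.from_euler('y',v[2]).apply(box(0,0,0,w,w,0,h)*[1,1,-1])+[v[0],v[1],ht]);q=render(p,[P],True)
    return np.abs(q-m)[:vmax].sum()
for tl in (-.1,-.05,0,.05,.1):
    q=minimize(lambda z:c([*z,tl]),[0,0],method='Nelder-Mead',options=dict(initial_simplex=[[0,0],[.003,0],[0,.003]],xatol=1e-4));print('\n',tl,q.x.round(4),round(q.fun,1),end='')
# edges: gradient columns
g=cv2.GaussianBlur(im,(3,3),0).mean(2)
print();print('col',[int(x) for x in g[ys.min()-12:ys.min()+70,254]])
E
python3 n.py; python3 h.py .085 .067 0 0
```

```text
0.81
223 289 196 296
pred corners [[231.8, 195.1], [278.2, 195.1], [220.5, 243.0], [288.2, 243.1]]
196 [241 249] 204 [232 280] 212 [230 282] 220 [228 284] 228 [227 285] 236 [225 287] 244 [224 289] 252 [223 288] 260 [224 288] 268 [226 288] 276 [226 287] 284 [226 286] 
 -0.1 [-0.0033  0.0006] 300.5
 -0.05 [-0.0014  0.0006] 186.8
 0 [-0.0011  0.0007] 123.0
 0.05 [-0.0007  0.0007] 141.3
 0.1 [-0.0003  0.0006] 198.9
col [161, 162, 163, 163, 163, 162, 162, 162, 163, 163, 161, 146, 118, 94, 87, 87, 88, 87, 87, 87, 87, 87, 87, 87, 87, 88, 88, 87, 86, 85, 86, 87, 87, 88, 87, 87, 88, 89, 88, 86, 86, 87, 88, 88, 88, 88, 88, 88, 88, 88, 89, 88, 88, 89, 88, 88, 88, 87, 86, 87, 91, 94, 96, 95, 95, 93, 90, 88, 88, 87, 88, 88, 87, 86, 86, 87, 87, 87, 87, 86, 87, 88]
t 28.98 pos [0.4874 0.041  0.3283] F [ 0.1  0.2 -0.5] open 31.6 ff 44.9
 trans [0.0194, 0.0013, 0.0679] turn [-0.0007, -0.0008, -0.0023]
 prong frame tcp x,y mm [-19.5   -1.33] underside h mm 152.93 F tool [0.  0.2 0.5]
```

Call:
jog_arm(
  turn=[
    [0,0,-0.002],
    [0,0,-0.002],
    [0,0,-0.002],
    [0,0,-0.002],
    [0,0,-0.002],
    [0,0,-0.002],
  ],
  translation=[
    [0.012,0.0002,0.01],
    [0.0219,0.0004,0.03],
    [0.0219,0.0004,0.055],
    [0.0219,0.0004,0.067],
    [0.0219,0.0004,0.067],
    [0.0219,0.0004,0.067],
  ],
  grip=[1,1,1,1,1,1],
  force=50,
)

```text
clock: 29.72
tool_pos: [0.4896, 0.0431, 0.2585]
eef_rot: [-0.128, 0.976, 0.022, 0.172]
contact_force: [-0.7, -0.5, -0.2]
opening: 0.356
finger_force: 49.9
```

```bash
python3 h.py .056 .067 .0024 -.0009
```

```text
t 29.73 pos [0.4896 0.0431 0.2585] F [-0.7 -0.5 -0.2] open 31.3 ff 49.9
 trans [0.0006, -0.001, 0.0303] turn [0.0001, 0.0002, 0.0014]
 prong frame tcp x,y mm [1.81 0.15] underside h mm 86.34 F tool [ 0.8 -0.3 -0.1]
```

Call:
jog_arm(
  turn=[
    [0,0,0],
    [0,0,0],
    [0,0,0],
    [0,0,0],
    [0,0,0],
    [0,0,0],
  ],
  translation=[
    [0.0005,-0.0009,0.004],
    [0.0005,-0.0009,0.012],
    [0.0005,-0.0009,0.021],
    [0.0005,-0.0009,0.0295],
    [0.0005,-0.0009,0.0295],
    [0.0005,-0.0009,0.0295],
  ],
  grip=[1,1,1,1,1,1],
)

```text
clock: 30.48
tool_pos: [0.4991, 0.0449, 0.2305]
eef_rot: [-0.129, 0.976, 0.022, 0.172]
contact_force: [0.1, -0.2, -0.6]
opening: 0.359
finger_force: 49.9
```

```bash
python3 h.py .015 .067 .0024 -.0009
```

```text
t 30.48 pos [0.4991 0.0449 0.2305] F [ 0.1 -0.2 -0.6] open 31.6 ff 49.9
 trans [0.0001, -0.0004, 0.0418] turn [0.0002, 0.0002, 0.0019]
 prong frame tcp x,y mm [ 2.34 -0.52] underside h mm 56.8 F tool [ 0.2 -0.2  0.6]
```

Call:
jog_arm(
  turn=[
    [0,0,0],
    [0,0,0],
    [0,0,0],
    [0,0,0],
    [0,0,0],
  ],
  translation=[
    [0,-0.0003,0.004],
    [0,-0.0003,0.009],
    [0,-0.0003,0.014],
    [0,-0.0003,0.018],
    [0,-0.0003,0.018],
  ],
  grip=[1,1,1,1,1],
)

```text
clock: 31.1
tool_pos: [0.5049, 0.046, 0.2134]
eef_rot: [-0.128, 0.976, 0.023, 0.172]
contact_force: [-0.2, 0.3, -1.3]
opening: 0.357
finger_force: 49.9
```

```bash
python3 h.py .015 .067 .0024 -.0009
```

```text
t 31.1 pos [0.5049 0.046  0.2134] F [-0.2  0.3 -1.3] open 31.4 ff 49.9
 trans [-0.0003, 0.0, 0.0237] turn [0.0008, -0.0003, 0.0012]
 prong frame tcp x,y mm [ 2.71 -0.96] underside h mm 38.65 F tool [0.5 0.4 1.2]
```

Free so far and inside the middle cup's mouth. Continue.

Call:
jog_arm(
  turn=[
    [0,0,0],
    [0,0,0],
    [0,0,0],
    [0,0,0],
    [0,0,0],
    [0,0,0],
    [0,0,0],
  ],
  translation=[
    [0,0,0.004],
    [0,0,0.009],
    [0,0,0.014],
    [0,0,0.019],
    [0,0,0.024],
    [0,0,0.025],
    [0,0,0.025],
  ],
  grip=[1,1,1,1,1,1,1],
)

```text
clock: 31.98
tool_pos: [0.5133, 0.0485, 0.1897]
eef_rot: [-0.129, 0.976, 0.023, 0.172]
contact_force: [-0.8, 0.2, -2.2]
opening: 0.359
finger_force: 49.9
```

```bash
python3 h.py .010 .067 .0024 -.0009
```

```text
t 31.98 pos [0.5133 0.0485 0.1897] F [-0.8  0.2 -2.2] open 31.6 ff 49.9
 trans [-0.0002, -0.0001, 0.0034] turn [0.0004, -0.0005, 0.0019]
 prong frame tcp x,y mm [ 2.58 -0.76] underside h mm 13.39 F tool [1.4 0.4 1.8]
```

Call:
jog_arm(
  turn=[
    [0,0,0],
    [0,0,0],
    [0,0,0],
    [0,0,0],
  ],
  translation=[
    [0,0,0.0015],
    [0,0,0.0028],
    [0,0,0.0036],
    [0,0,0.0036],
  ],
  grip=[1,1,1,1],
)

```text
clock: 32.48
tool_pos: [0.5145, 0.0488, 0.1864]
eef_rot: [-0.129, 0.976, 0.022, 0.172]
contact_force: [-1.1, -0.8, -0.2]
opening: 0.36
finger_force: 49.9
```

Call:
jog_arm(
  turn=[
    [0,0,0],
    [0,0,0],
    [0,0,0],
  ],
  translation=[
    [0,0,0.0004],
    [0,0,0.0008],
    [0,0,0.0008],
  ],
  grip=[1,1,1],
)

```text
clock: 32.85
tool_pos: [0.5147, 0.0489, 0.1859]
eef_rot: [-0.129, 0.976, 0.022, 0.172]
contact_force: [-2.7, -0.9, 3.4]
opening: 0.356
finger_force: 49.9
```

```bash
python3 h.py .010 .067 .0024 -.0009
```

```text
t 32.85 pos [0.5147 0.0489 0.1859] F [-2.7 -0.9  3.4] open 31.3 ff 49.9
 trans [-0.0001, -0.0002, -0.0007] turn [0.0003, -0.0, 0.0022]
 prong frame tcp x,y mm [ 2.51 -0.71] underside h mm 9.33 F tool [ 1.5 -0.2 -4.1]
```

Call:
jog_arm(
  turn=[
    [0,0,0],
    [0,0,0],
    [0,0,0],
  ],
  translation=[
    [0,0,0.0004],
    [0,0,0.0008],
    [0,0,0.0008],
  ],
  grip=[1,1,1],
)

```text
clock: 33.22
tool_pos: [0.5148, 0.0489, 0.1854]
eef_rot: [-0.129, 0.976, 0.022, 0.172]
contact_force: [-4.9, -1.4, 9.0]
opening: 0.359
finger_force: 49.9
```

```bash
python3 h.py .010 .067 .0024 -.0009
```

```text
t 33.23 pos [0.5148 0.0489 0.1854] F [-4.9 -1.4  9. ] open 31.6 ff 49.9
 trans [-0.0001, -0.0002, -0.0011] turn [0.0001, 0.0003, 0.0023]
 prong frame tcp x,y mm [ 2.52 -0.71] underside h mm 8.89 F tool [  1.7  -0.1 -10.2]
```

Call:
jog_arm(
  turn=[
    [0,0,0],
    [0,0,0],
    [0,0,0],
    [0,0,0],
    [0,0,0],
    [0,0,0],
  ],
  translation=[
    [0,0,0.0003],
    [0,0,0.0006],
    [0,0,0.0006],
    [0,0,0.0006],
    [0,0,0.0006],
    [0,0,0.0006],
  ],
  grip=[1,1,1,1,1,1],
)

```text
clock: 33.98
tool_pos: [0.5149, 0.049, 0.1852]
eef_rot: [-0.129, 0.976, 0.022, 0.173]
contact_force: [-7.4, -2.4, 12.9]
opening: 0.358
finger_force: 49.8
```

```bash
python3 h.py .010 .067 .0024 -.0009
```

```text
t 33.98 pos [0.5149 0.049  0.1852] F [-7.4 -2.4 12.9] open 31.5 ff 49.8
 trans [-0.0001, -0.0002, -0.0014] turn [0.0, 0.0007, 0.0024]
 prong frame tcp x,y mm [ 2.53 -0.69] underside h mm 8.63 F tool [  2.9  -0.4 -14.7]
```

Call:
jog_arm(
  turn=[
    [0,0,0],
    [0,0,0],
    [0,0,0],
    [0,0,0],
    [0,0,0],
    [0,0,0],
    [0,0,0],
    [0,0,0],
    [0,0,0],
    [0,0,0],
  ],
  translation=[
    [0,0,0],
    [0,0,-0.0005],
    [0,0,-0.0005],
    [0,0,-0.0005],
    [0,0,-0.005],
    [0,0,-0.03],
    [0,0,-0.08],
    [0,0,-0.13],
    [0,0,-0.13],
    [0,0,-0.13],
  ],
  grip=[0,0,0,0,0,0,0,0,0,0],
)

```text
clock: 35.22
tool_pos: [0.472, 0.0376, 0.3087]
eef_rot: [-0.128, 0.976, 0.023, 0.173]
contact_force: [-0.1, 0.1, -0.1]
opening: 1.002
finger_force: 0.0
```

```bash
python3 - <<'E'
from lib import *
print(r.get_state()['clock'])
look('wrist');V={'wrist':look('wrist')[0],'scene':look('scene')[0]}
S,ax,Q=hookgeo([.571,.0646,.26]);W=dict(wide=(.064,0,.026),middle=(.048,.005,.053),narrow=(.032,.010,.080))
U=None
for n,(w,a,b) in W.items():
    shp=lambda v:[Q.apply(R.from_euler('y',-L).apply(box(v[0],v[1],v[2],w,w,a,b)))+S]
    for c in V:
        m,pr=mask(c,n+'_mid')
        print(n,c,round(pr,2),[x.round(4) if i==0 else round(x,3) for i,x in enumerate(fit([(V[c],m,c=='wrist')],shp,[-.002,0,0],2))] if m is not None else None)
# heights from the scene silhouette of the narrow cup: expected vs seen top row
m,pr=mask('scene','narrow_mid')
if m is not None:
    for d in (-.004,-.002,0,.002,.004,.008,.015):
        k=render(V['scene'],[Q.apply(R.from_euler('y',-L).apply(box(-.0025,0,0,.032,.032,.053+d,.080+d)))+S],False);print(d,round(np.abs(k-m).sum(),1),end='; ')
for n in ['anvil_mid','post1_mid','mallet_mid']: print(n,[(np.round(d['position'],3).tolist(),round(d['p'],2)) for d in models.place_of('scene',n)[:3]])
E
```

```text
35.225
wide wrist 0.6 [array([-0.003 , -0.0001,  0.0023]), np.float64(2.438)]
wide scene 0.66 [array([-0.0006, -0.0023,  0.0098]), np.float64(0.656)]
middle wrist 0.95 [array([-0.0037, -0.0004, -0.    ]), np.float64(1.448)]
middle scene 0.67 [array([-0.0027, -0.0028,  0.144 ]), np.float64(1.109)]
narrow wrist 0.86 [array([-0.0041, -0.0003,  0.0048]), np.float64(0.238)]
narrow scene 0.97 [array([-0.0208, -0.0115,  0.6607]), np.float64(0.965)]
-0.004 113.7; -0.002 78.7; 0 69.3; 0.002 92.8; 0.004 130.5; 0.008 208.3; 0.015 345.4; anvil_mid [([0.624, -0.322, 0.014], 0.57)]
post1_mid [([0.729, 0.097, 0.016], 0.42)]
mallet_mid [([0.751, -0.025, 0.014], 0.92), ([0.544, 0.058, 0.117], 0.67), ([0.623, -0.324, 0.014], 0.51)]
```

The narrow cup's height fits best at 0 mm deviation, so the nest is home. The bystanders haven't moved and the gripper is clear, so I'm handing the job in.

```bash
python3 -c "
from plant import r
print(r.finish_job())"
```

```text
the job is handed in; nothing more can be done
None
```

All three cups hang nested on the hook (wide, then middle, then narrow), each pushed home at about 15 N; the anvil, mallet and posts were left where they were, and the job was handed in at about 36 s of the 72 s allowed.

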